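# Show the technician the next core for the vice

### The arm

A 6-joint arm with a two-finger parallel gripper is mounted at the origin on the work surface. World frame = base frame: x ahead of the robot, y to its left, z up, the work surface at z = 0. Lengths are in m, angles in rad, forces in N, time in s.
With the tool pointing down it reaches from about 0.3 to 0.875 m from the base axis. Payload 6.4 kg.
Tool frame: the origin (TCP) lies between the finger pads, 19 mm behind the fingertips; this is the grasp point; z points along the fingers, y is the line along which they close (so a half turn about z gives the same grasp; the last joint's range is limited). The gripper opens to 85 mm and grips with 20 to 120 N. Pads are 22 mm wide; open, the fingers measure 114 mm over their backs; the gripper's body (76 mm by 85 mm) begins 54 mm behind the grasp point. The pads swing forward as they close: fully open they stand 13 mm farther back than shut.
Start: joints at [1.071, 0.181, 1.607, -0, 1.354, -0.206], TCP at [0.167, 0.55, 0.25] pointing down, gripper open.
Joint ranges: [-2.99, 2.99], [-0.89, 2.07], [0.3, 2.58], [-1.14, 4.28], [0, 2.63], [-3.12, 3.12]. Speed limits (rad/s): [2.57, 2.57, 3.01, 3.14, 3.14, 3.14].

### API

Orientations are given as a unit quaternion [w, x, y, z].
In Python, from workcell import sensors, eyes, arm gives the robot as it stands.
- The arm moves only by the shell command python3 -m inch 'ROWS' [OPENING] [FORCE]. ROWS is JSON, a list of rows, each an object of numbers: "dx", "dy", "dz": the shift along the tool's x, y, z normalised to -1 to 1, where 1 is 2.5 cm; "wx", "wy", "wz": the turn, a rotation vector about the tool's x, y, z normalised to -1 to 1, where 1 is 0.12 rad. In form: [{"dx": .., "dy": .., "dz": .., "wx": .., "wy": .., "wz": ..}, ...]. A call has 1 to 10 rows; each row shifts and turns the commanded pose from where the row before left it, along the tool's axes as they then stand; what a row does not reach is not made up. A row lasts 1/10 s, in which the tool goes at most 50 mm and 8.59 degrees, less where a joint would pass 70% of its speed; a pose out of reach is approached as far as the arm can. A call with a number of a shift or a turn outside -1 to 1 is refused whole. A call with a gripper value outside its range is refused whole. OPENING is the opening, from -1 (shut) to 1 (fully open), set as the call begins (- or left out, the last holds). The fingers move at their own pace and stop on an object; FORCE is the grip in N (left out, the last holds). Time passes only in rows, so rows that do not move let the fingers close. It gives the time, the measured TCP pose, the force, the opening and the grip force at its end, in the units of the state.
- sensors.read_state(): the state, without advancing time (a new reading comes with each control period).
- eyes.read_camera(name): name is "scene" or "top" or "wrist"; returns a dict with "color" (480x640x3 uint8, red, green, blue), "intrinsics" (3x3 intrinsics, pixels), "position" and "rotation" of the camera in the world. Camera axes: x right, y down, z forward; pixel columns grow to the right and rows downward; lengths in m; the calibration is good to about 2 mm. A picture is of the moment at which its call begins. There is no depth.
- arm.sign_off(): hands the job in; it is judged then, once.
The state is a dict: "time_s": time; "q": joint angles; "dq": joint speeds; "joint_torque": joint torques, N m; "eef_pos": TCP position; "tool_rot": TCP orientation; "wrist_force": force on the tool from outside, world axes, zero at the start; "ft_torque": the same for the moment, N m; "finger_gap": opening from 0.0 (shut) to 1.0 (fully open); "grasp_force": force on a finger pad.
Only numpy, scipy, OpenCV 4.12 (cv2) and the standard library are available. Lean on these libraries where they do the work, as an engineer would, in place of code of your own. Each camera call takes 0.05 s, during which the arm holds its last target. There are 200 camera calls.

### The job

Call the technician and show what to clamp next: press the larger of the two push buttons on the grey call box fully down and let it go; then point at the shortest of the four rock cores, bringing the fingertips to a centimetre or two above the middle of its top and staying there for two seconds; then point in the same way, for two seconds, at the empty gap between the vice's jaws, from just above the jaw tops. Point at no other core on the way (cross the cores well above their tops), do not press the smaller button, and do not touch the cores, their tray, the vice or any of the loose things around them.

Things in the scene. Friction and masses are not known exactly. Their poses are not given: they have to be found in the camera images.
- call_button (a joint): travel of the larger push button on the call box: 0 released, 0.006 m fully down; a spring pushes it back up; fully down takes about 5 N
- call_button_top (a point): centre of the top of the larger push button (black, round, 34 mm across); the button is pressed straight down
- lamp_button (a joint): travel of the smaller push button on the call box: 0 released, 0.006 m fully down; black, round, 18 mm across, its centre 76 mm from that of the larger button; not to be pressed
- lamp_button_top (a point): centre of the top of the smaller push button
- callbox: grey plastic box fixed to the bench, 90 x 150 x 40 mm (x, y, z), with the two push buttons on its top, the larger centred 38 mm to its +y, the smaller 38 mm to its -y; origin at the centre of its underside
- tray: low open dark steel tray fixed to the bench, 220 x 220 mm, rim 20 mm high, floor and walls 5 mm thick; origin at the centre of its underside; four rock cores stand in it in a two by two pattern, about 110 mm apart
- core_short: grey-white rock core standing upright in the tray, loose, 54 mm in diameter, 55 mm tall; origin at the centre of its underside, z up; the shortest of the four
- core_short_top (a point): centre of the top face of the shortest core
- vice: steel machine vice fixed to the bench, 90 mm wide (feet 150 mm), 85 mm tall to the jaw tops, about 225 mm long with its screw along its x axis, the screw's cross bar at its -x end; origin on its underside; the jaws stand open and empty with a 60 mm gap, its bottom 30 mm above the bench
- vice_gap (a point): middle of the open gap between the vice's two jaws, level with the jaw tops (85 mm above the bench); jaw faces 30 mm either side of it along the vice's x, jaws 90 mm wide along y
- stylus: small steel test stylus with a conical point, standing loose in the middle of the tray, 20 mm across, 34 mm tall; origin at its underside
- weight: knobbed steel weight standing loose on the bench, 56 mm across, 66 mm tall; origin at its underside
- mug: white mug standing loose on the bench, 80 mm across, 90 mm tall, handle at its +y; origin at its underside
- ruler: steel ruler lying loose, 300 x 30 x 4 mm, long along its x; origin at the centre of its underside
- brush: hand brush lying loose towards the far right of the bench, 200 mm long along its x; origin near its middle
- core_b: grey-white rock core standing upright in the tray, loose, 54 mm in diameter, 80 mm tall; origin at the centre of its underside, z up
- core_b_top (a point): centre of the top face of that core
- core_c: grey-white rock core standing upright in the tray, loose, 54 mm in diameter, 90 mm tall; origin at the centre of its underside, z up
- core_c_top (a point): centre of the top face of that core
- core_d: grey-white rock core standing upright in the tray, loose, 54 mm in diameter, 100 mm tall; origin at the centre of its underside, z up
- core_d_top (a point): centre of the top face of that core
Things that resemble listed ones, but are neither listed nor needed, are in the scene too. Leave any brown or red look-alike of the core_d alone.

How it is judged:
On the way, in this order (a step that is already met when the one before it is completed fails the run):
1. the larger button is pressed fully down (at least 4.5 of its 6 mm) (value of joint call_button above 0.0045 m), for 0.05 s.
2. the larger button is let go (value of joint call_button below 0.0015 m), for 0.1 s.
3. the tool point dwells just above the middle of the shortest core (TCP within 18 mm sideways and at most 55 mm above the top face, no contact) (horizontal distance between the grasp point and core_short_top below 0.018 m and z of the grasp point in the frame of core_short_top between 0 and 0.055 m), for 1.7 s.
4. the tool point dwells just above the gap between the vice jaws (TCP within 20 mm sideways and at most 55 mm above the jaw tops, no contact) (horizontal distance between the grasp point and vice_gap below 0.02 m and z of the grasp point in the frame of vice_gap between 0 and 0.055 m), for 1.7 s.
At the end, for the whole second after the job is handed in: both buttons are up (travel under 1.5 mm), and all four cores stand still and upright (within 0.05 rad), each within 5 mm of where it started (distance of each of core_short, core_b, core_c, core_d from where it was at the start of the episode below 0.005 m and angle between each of core_short, core_b, core_c, core_d's own z axis and vertical below 0.05 rad and value of joint each of call_button, lamp_button below 0.0015 m and linear speed of each of core_short, core_b, core_c, core_d below 0.02 m/s); the robot touches nothing.
It fails at once if a core or another loose thing on the bench is touched (over 0.5 N) (contact force between any of the fingers, the arm and core_short above 0.5 N or contact force between any of the fingers, the arm and core_b above 0.5 N or contact force between any of the fingers, the arm and core_c above 0.5 N or contact force between any of the fingers, the arm and core_d above 0.5 N or contact force between any of the fingers, the arm and stylus above 0.5 N or contact force between any of the fingers, the arm and weight above 0.5 N or contact force between any of the fingers, the arm and mug above 0.5 N or contact force between any of the fingers, the arm and ruler above 0.5 N or contact force between any of the fingers, the arm and brush above 0.5 N).
It fails at once if the vice or the tray is touched (over 0.5 N) (contact force between any of the fingers, the arm and vice above 0.5 N or contact force between any of the fingers, the arm and tray above 0.5 N).
It fails at once if a loose thing is moved by more than 10 mm (distance of any of core_short, core_b, core_c, core_d, stylus, weight, mug, ruler, brush from where it was at the start of the episode above 0.01 m).
It fails at once if the smaller button is pressed (over 3 mm) (value of joint lamp_button above 0.003 m).
It fails at once if another core is pointed at (TCP within 18 mm sideways of the middle of its top and less than 45 mm above it) ((horizontal distance between the grasp point and core_b_top below 0.018 m and z of the grasp point in the frame of core_b_top between -0.02 and 0.045 m) or (horizontal distance between the grasp point and core_c_top below 0.018 m and z of the grasp point in the frame of core_c_top between -0.02 and 0.045 m) or (horizontal distance between the grasp point and core_d_top below 0.018 m and z of the grasp point in the frame of core_d_top between -0.02 and 0.045 m)).
It also fails if it takes over 56 s, if anything falls off the work surface, if the arm or the gripper's body presses on something with over 40 N, if the wrist force passes 120 N, or if a joint passes its speed limit or range.

## Working session

There is one attempt and no reset: what is moved stays moved. The work goes in short steps, Python scripts to look and compute and a shell command to move; the robot and the scene stay as the last step left them, time stands still between calls to the robot, and variables do not carry over. Pictures are saved under pics/ and viewed, at most 10 in all, crops included, and the job is handed in when it is done.

```bash
mkdir -p pics
cat > h.py <<'E'
import numpy as np, cv2, pickle
def ray(c,u,v,z):
    d=np.array(c['rotation'])@np.linalg.inv(c['intrinsics'])@np.array([u,v,1.]); p=np.array(c['position'])
    return (p+d*(z-p[2])/d[2]).round(4)
def proj(c,P):
    q=np.array(c['intrinsics'])@np.array(c['rotation']).T@(np.array(P)-c['position']); return (q[:2]/q[2]).round(1)
E
python3 - <<'E'
from workcell import sensors,eyes,arm
import cv2,pickle
for n in ('scene','top'):
    c=eyes.read_camera(n); pickle.dump(c,open(n+'.pkl','wb')); cv2.imwrite(f'pics/{n}.png',c['color'][:,:,::-1]); print(n,c['position'],c['rotation'],c['intrinsics'])
s=sensors.read_state();print(s)
E
```

```text
scene [ 1.35033246 -0.39573765  0.71454826] [-0.38093335  0.76526749  0.46529375 -0.2296893 ] [[448.90783485   0.         321.84303015]
 [  0.         448.90783485 238.67257057]
 [  0.           0.           1.        ]]
top [ 0.38684886 -0.0160515   1.27067923] [-0.07793282  0.73528409 -0.66946442  0.07142249] [[508.93397751   0.         320.11939464]
 [  0.         508.93397751 234.16374155]
 [  0.           0.           1.        ]]
{'time_s': 0.1, 'q': array([ 1.07070359e+00,  1.81516878e-01,  1.60788199e+00, -5.32310409e-05,
        1.35377071e+00, -2.06299375e-01]), 'dq': array([ 0.00087627,  0.00048977, -0.00023147, -0.00186095, -0.00043237,
       -0.00017492]), 'joint_torque': array([ 9.48338020e-04, -4.45868218e+01, -3.52242815e+01, -3.62202281e-04,
        3.89071443e-03,  5.42288842e-05]), 'eef_pos': array([0.16628797, 0.54995749, 0.24915859]), 'tool_rot': array([-2.48344095e-04,  1.46363209e-01,  9.89230604e-01, -7.48777704e-04]), 'wrist_force': array([-0.57933663,  0.23007631,  0.0086923 ]), 'ft_torque': array([ 0.01574839, -0.01205785,  0.00448839]), 'grasp_force': 0.0, 'finger_gap': 0.9990058580896358}
```

View pics/top.png

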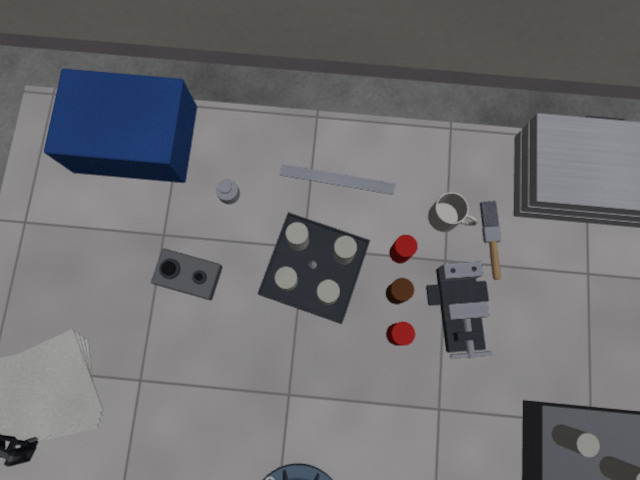

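View pics/scene.png

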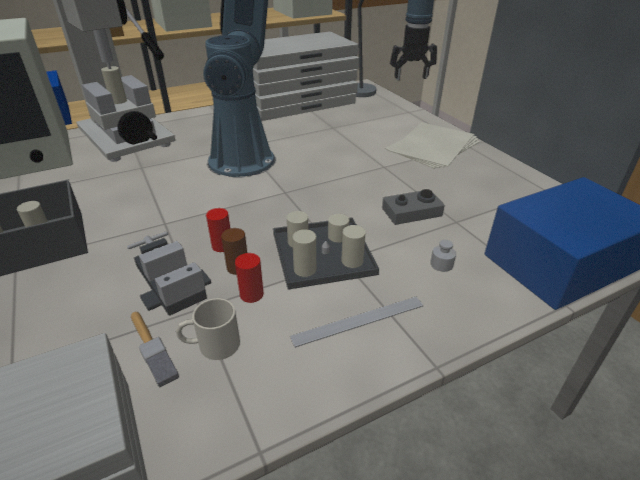

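```bash
cat > h.py <<'E'
import numpy as np, cv2, pickle
from scipy.spatial.transform import Rotation as R
def rot(c):
    q=np.array(c['rotation']); return R.from_quat(q[[1,2,3,0]]).as_matrix()
def ray(c,u,v,z):
    d=rot(c)@np.linalg.inv(c['intrinsics'])@np.array([u,v,1.]); p=np.array(c['position'])
    return (p+d*(z-p[2])/d[2]).round(4)
def proj(c,P):
    q=np.array(c['intrinsics'])@rot(c).T@(np.array(P)-c['position']); return (q[:2]/q[2]).round(1)
E
python3 - <<'E'
from h import *
t=pickle.load(open('top.pkl','rb'));s=pickle.load(open('scene.pkl','rb'))
print(ray(t,320,240,0),ray(s,320,240,0))
def blobs(c,box):
    x0,y0,x1,y1=box; m=cv2.inRange(cv2.cvtColor(c['color'],cv2.COLOR_RGB2HSV),(20,15,130),(45,120,255)); k=np.zeros_like(m);k[y0:y1,x0:x1]=m[y0:y1,x0:x1]
    n,_,st,ce=cv2.connectedComponentsWithStats(k)
    for a,b in zip(st[1:],ce[1:]):
        if a[4]>60: print(a,b.round(1))
blobs(t,(255,210,370,325)); print('scene');blobs(s,(270,205,380,290))
for n,c,b in (('t',t,(140,210,370,330)),('s',s,(270,180,470,290)),('tv',t,(420,240,510,370)),('sv',s,(120,220,220,320))):
    x0,y0,x1,y1=b; f=min(800//(x1-x0),600//(y1-y0)); cv2.imwrite(f'pics/c_{n}.png',cv2.resize(c['color'][y0:y1,x0:x1,::-1],None,fx=f,fy=f,interpolation=cv2.INTER_CUBIC)); print(n,f)
E
```

```text
[0.6438 0.0075 0.    ] [0.5183 0.034  0.    ]
scene
[ 323  205   57   44 1068] [354.9 221.9]
[282 209  30  15 257] [296.6 216.1]
[292 230  24  14 258] [303.7 236.2]
t 3
s 4
tv 4
sv 6
```

View pics/c_t.png

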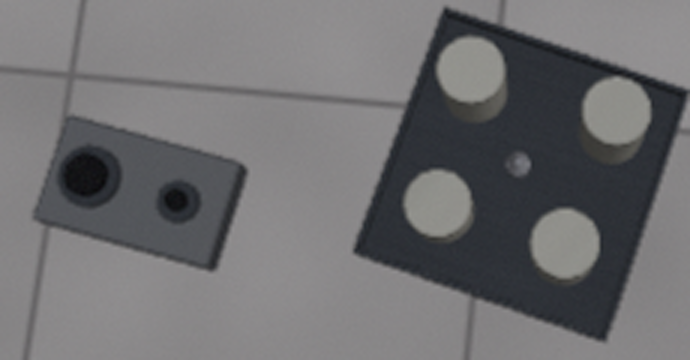

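View pics/c_s.png

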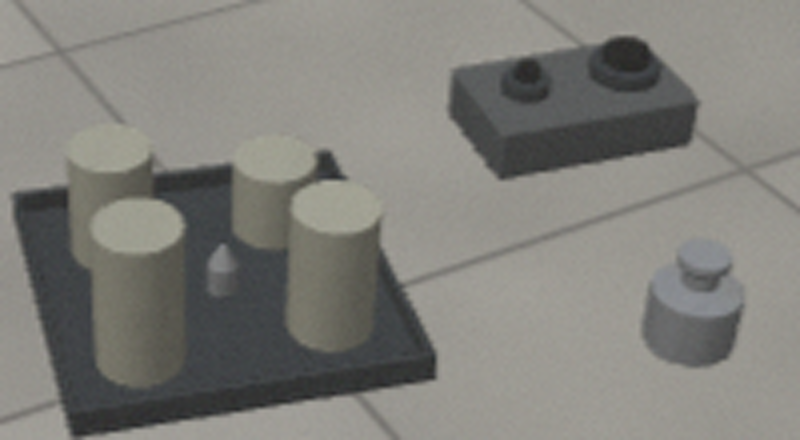

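View pics/c_tv.png

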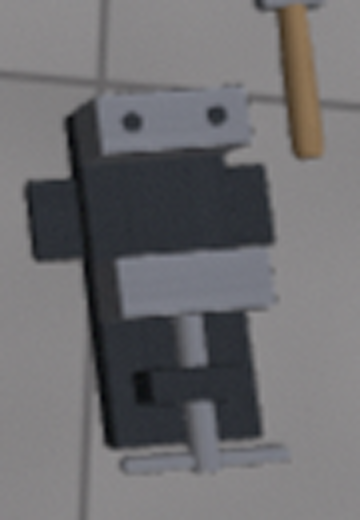

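View pics/c_sv.png

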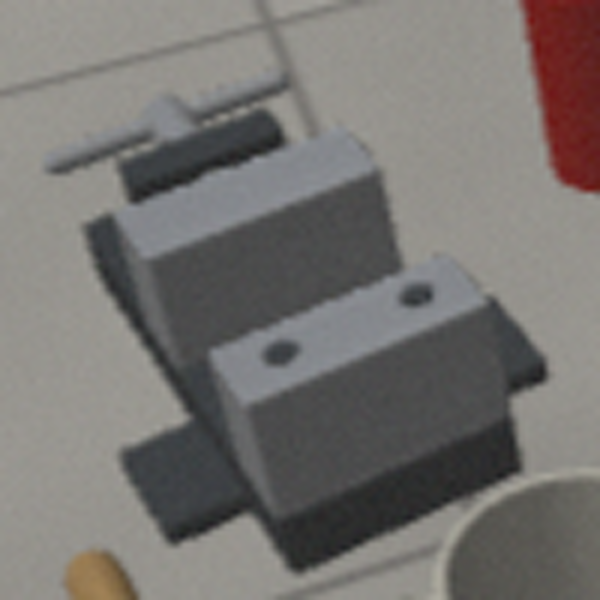

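Run:
```python
from h import *
t=pickle.load(open('top.pkl','rb'));s=pickle.load(open('scene.pkl','rb'))
def P(c): 
    r=rot(c).T; return np.array(c['intrinsics'])@np.c_[r,-r@np.array(c['position'])]
o=lambda x,y,f,a,b:(x/f+a-.0,y/f+b)
T=lambda x,y:o(x,y,3,140,210); S=lambda x,y:o(x,y,4,270,180)
for n,a,b,z in (('big',T(85,175),S(627,54),None),('small',T(176,200),S(528,70),None),('short',T(438,203),S(274,160),.06),('far_l',T(471,70),S(336,208),None),('far_r',T(616,110),S(138,226),None),('near_r',T(565,243),S(110,149),None),
 ('gap',o(184,202,4,420,240),o(294,258,6,120,220),.085),('stylus',T(518,160),S(223,248),.039),('red',(403,241),(248,260),.1),('mug',(452,203),(217,315),.09)):
    X=cv2.triangulatePoints(P(t),P(s),np.array(a,float),np.array(b,float))[:,0];X=X[:3]/X[3]
    z=z or X[2]
    print(n,X.round(4),ray(t,*a,z),ray(s,*b,z))
```

```text
big [0.5295 0.3639 0.0559] [0.5291 0.3633 0.0559] [0.5296 0.3649 0.0559]
small [0.5163 0.2883 0.057 ] [0.5158 0.2875 0.057 ] [0.5165 0.2896 0.057 ]
short [0.533  0.0791 0.0585] [0.5327 0.0787 0.06  ] [0.535  0.0785 0.06  ]
far_l [0.6361 0.0619 0.0935] [0.6358 0.0615 0.0935] [0.6362 0.0625 0.0935]
far_r [ 0.6125 -0.0545  0.1047] [ 0.6124 -0.0547  0.1047] [ 0.6126 -0.0542  0.1047]
near_r [ 0.5081 -0.0243  0.0843] [ 0.5079 -0.0247  0.0843] [ 0.5083 -0.0237  0.0843]
gap [ 0.5391 -0.3445  0.0836] [ 0.539  -0.3437  0.085 ] [ 0.5406 -0.345   0.085 ]
stylus [0.5765 0.0195 0.0383] [0.5763 0.0192 0.039 ] [0.5775 0.0194 0.039 ]
red [ 0.6367 -0.1917  0.1064] [ 0.6394 -0.1885  0.1   ] [ 0.6269 -0.1947  0.1   ]
mug [ 0.7446 -0.3001  0.0942] [ 0.7457 -0.3018  0.09  ] [ 0.7409 -0.2987  0.09  ]
```

```bash
python3 -m inch '[{"dx":-0.8,"dy":-0.145},{"dx":-0.8,"dy":-0.145},{"dx":-0.8,"dy":-0.145},{"dx":-0.8,"dy":-0.145},{"dx":-0.8,"dy":-0.145},{"dx":-0.8,"dy":-0.145},{"dx":-0.8,"dy":-0.145},{"dx":-0.8,"dy":-0.145},{"dx":-0.8,"dy":-0.145},{"dx":-0.8,"dy":-0.145}]' -1; python3 -m inch '[{"dx":-0.8,"dy":-0.145},{"dx":-0.8,"dy":-0.145},{"dx":-0.8,"dy":-0.145},{"dx":-0.8,"dy":-0.145},{"dx":-0.8,"dy":-0.145},{"dx":-0.8,"dy":-0.145},{"dx":-0.8,"dy":-0.145},{"dx":-0.8,"dy":-0.145},{"dx":-0.8,"dy":-0.145},{"dx":-0.8,"dy":-0.145}]'; python3 -m inch '[{"dz":0.6},{"dz":0.6},{"dz":0.6},{"dz":0.6},{"dz":0.6},{"dz":0.6},{"dz":0.6},{},{},{}]'
```

```text
schema error: expected keys dx, dy, dz, wx, wy, wz
schema error: expected keys dx, dy, dz, wx, wy, wz
schema error: expected keys dx, dy, dz, wx, wy, wz
```

```bash
python3 -m inch '[{"dx":-0.8,"dy":-0.145,"dz":0,"wx":0,"wy":0,"wz":0},{"dx":-0.8,"dy":-0.145,"dz":0,"wx":0,"wy":0,"wz":0},{"dx":-0.8,"dy":-0.145,"dz":0,"wx":0,"wy":0,"wz":0},{"dx":-0.8,"dy":-0.145,"dz":0,"wx":0,"wy":0,"wz":0},{"dx":-0.8,"dy":-0.145,"dz":0,"wx":0,"wy":0,"wz":0},{"dx":-0.8,"dy":-0.145,"dz":0,"wx":0,"wy":0,"wz":0},{"dx":-0.8,"dy":-0.145,"dz":0,"wx":0,"wy":0,"wz":0},{"dx":-0.8,"dy":-0.145,"dz":0,"wx":0,"wy":0,"wz":0},{"dx":-0.8,"dy":-0.145,"dz":0,"wx":0,"wy":0,"wz":0},{"dx":-0.8,"dy":-0.145,"dz":0,"wx":0,"wy":0,"wz":0}]' -1
python3 -m inch '[{"dx":-0.8,"dy":-0.145,"dz":0,"wx":0,"wy":0,"wz":0},{"dx":-0.8,"dy":-0.145,"dz":0,"wx":0,"wy":0,"wz":0},{"dx":-0.8,"dy":-0.145,"dz":0,"wx":0,"wy":0,"wz":0},{"dx":-0.8,"dy":-0.145,"dz":0,"wx":0,"wy":0,"wz":0},{"dx":-0.8,"dy":-0.145,"dz":0,"wx":0,"wy":0,"wz":0},{"dx":-0.8,"dy":-0.145,"dz":0,"wx":0,"wy":0,"wz":0},{"dx":-0.8,"dy":-0.145,"dz":0,"wx":0,"wy":0,"wz":0},{"dx":-0.8,"dy":-0.145,"dz":0,"wx":0,"wy":0,"wz":0},{"dx":-0.8,"dy":-0.145,"dz":0,"wx":0,"wy":0,"wz":0},{"dx":-0.8,"dy":-0.145,"dz":0,"wx":0,"wy":0,"wz":0}]'
python3 -m inch '[{"dx":0,"dy":0,"dz":0.6,"wx":0,"wy":0,"wz":0},{"dx":0,"dy":0,"dz":0.6,"wx":0,"wy":0,"wz":0},{"dx":0,"dy":0,"dz":0.6,"wx":0,"wy":0,"wz":0},{"dx":0,"dy":0,"dz":0.6,"wx":0,"wy":0,"wz":0},{"dx":0,"dy":0,"dz":0.6,"wx":0,"wy":0,"wz":0},{"dx":0,"dy":0,"dz":0.6,"wx":0,"wy":0,"wz":0},{"dx":0,"dy":0,"dz":0,"wx":0,"wy":0,"wz":0},{"dx":0,"dy":0,"dz":0,"wx":0,"wy":0,"wz":0}]'
```

```text
time_s: 1.1
eef_pos: [0.3479, 0.4571, 0.2495]
tool_rot: [-0.0, 0.146, 0.989, -0.0]
wrist_force: [-0.4, 0.3, 0.0]
finger_gap: 0.001
grasp_force: 0.0
time_s: 2.1
eef_pos: [0.5298, 0.3643, 0.2499]
tool_rot: [-0.0, 0.146, 0.989, -0.0]
wrist_force: [0.1, 0.7, -0.5]
finger_gap: -0.001
grasp_force: 0.0
time_s: 2.9
eef_pos: [0.5282, 0.3652, 0.1596]
tool_rot: [-0.0, 0.146, 0.989, -0.0]
wrist_force: [0.1, 0.1, 1.0]
finger_gap: -0.0
grasp_force: 0.0
```

```bash
python3 -m inch '[{"dx":0,"dy":0,"dz":0.6,"wx":0,"wy":0,"wz":0},{"dx":0,"dy":0,"dz":0.6,"wx":0,"wy":0,"wz":0},{"dx":0,"dy":0,"dz":0.6,"wx":0,"wy":0,"wz":0},{"dx":0,"dy":0,"dz":0.6,"wx":0,"wy":0,"wz":0},{"dx":0,"dy":0,"dz":0.6,"wx":0,"wy":0,"wz":0},{"dx":0,"dy":0,"dz":0,"wx":0,"wy":0,"wz":0},{"dx":0,"dy":0,"dz":0,"wx":0,"wy":0,"wz":0}]'
python3 -m inch '[{"dx":0,"dy":0,"dz":0.2,"wx":0,"wy":0,"wz":0},{"dx":0,"dy":0,"dz":0.2,"wx":0,"wy":0,"wz":0},{"dx":0,"dy":0,"dz":0,"wx":0,"wy":0,"wz":0},{"dx":0,"dy":0,"dz":0,"wx":0,"wy":0,"wz":0}]'
```

```text
time_s: 3.6
eef_pos: [0.5282, 0.365, 0.0844]
tool_rot: [-0.0, 0.146, 0.989, -0.0]
wrist_force: [-0.5, 0.7, 0.5]
finger_gap: -0.001
grasp_force: 0.0
time_s: 4.0
eef_pos: [0.5293, 0.3655, 0.076]
tool_rot: [0.001, 0.146, 0.989, 0.001]
wrist_force: [1.8, 0.4, 3.8]
finger_gap: -0.001
grasp_force: 2.0
```

Run:
```python
from workcell import eyes
from h import *
c=eyes.read_camera('scene'); pickle.dump(c,open('s2.pkl','wb'))
cv2.imwrite('pics/press.png',cv2.resize(c['color'][130:230,340:470,::-1],None,fx=5,fy=5,interpolation=cv2.INTER_CUBIC))
```

```text
(no output)
```

View pics/press.png

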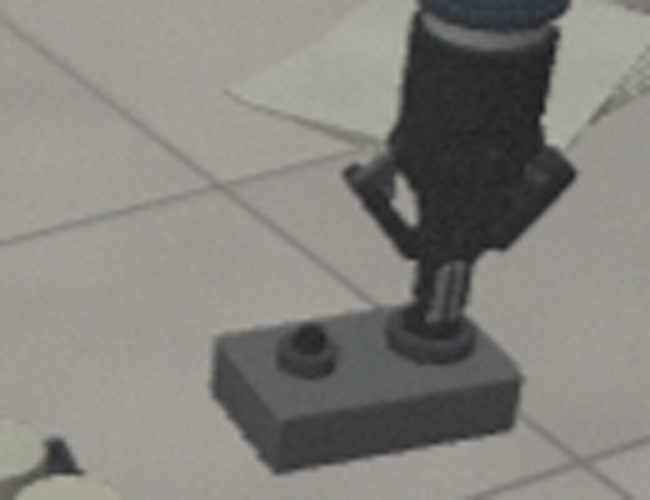

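The picture shows the shut fingertips standing on the large button, near (440,320) in the crop, with the small button at (313,338) clear of them. Contact is about 4 N, so I'll press further.

```bash
python3 -m inch '[{"dx":0,"dy":0,"dz":0.1,"wx":0,"wy":0,"wz":0},{"dx":0,"dy":0,"dz":0.1,"wx":0,"wy":0,"wz":0},{"dx":0,"dy":0,"dz":0,"wx":0,"wy":0,"wz":0},{"dx":0,"dy":0,"dz":0,"wx":0,"wy":0,"wz":0}]'
```

```text
time_s: 4.45
eef_pos: [0.5294, 0.3657, 0.0744]
tool_rot: [0.001, 0.146, 0.989, 0.001]
wrist_force: [-8.2, -3.7, 27.9]
finger_gap: 0.003
grasp_force: 13.8
```

Run:
```python
from workcell import eyes
from h import *
s=eyes.read_camera('scene');t=eyes.read_camera('top');w=eyes.read_camera('wrist')
f=lambda c,x,y,n:cv2.resize(c['color'][y:y+n*3//4,x:x+n,::-1],(400,300),interpolation=cv2.INTER_CUBIC)
s0=pickle.load(open('scene.pkl','rb'))
cv2.imwrite('pics/p2.png',np.vstack([np.hstack([f(s0,396,178,56),f(s,396,178,56)]),np.hstack([f(w,0,0,640),f(t,130,230,100)])]))
for z in(.04,.05,.056,.062): print(z,proj(s,[.5294,.3657,z]))
```

```text
0.04 [426.1 198.2]
0.05 [426.6 195.2]
0.056 [426.9 193.4]
0.062 [427.3 191.5]
```

View pics/p2.png

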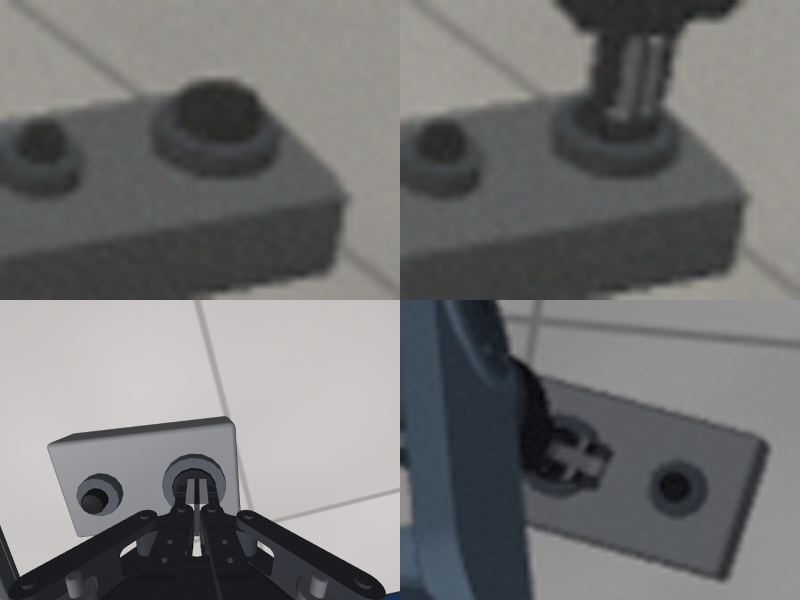

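The button now sits level with its collar. A firm 28 N is well above its 5 N, so it is bottomed. I'll release it and cross to the short core.

```bash
python3 -m inch '[{"dx":0,"dy":0,"dz":-0.4,"wx":0,"wy":0,"wz":0},{"dx":0,"dy":0,"dz":-0.8,"wx":0,"wy":0,"wz":0},{"dx":0,"dy":0,"dz":-0.8,"wx":0,"wy":0,"wz":0},{"dx":0,"dy":0,"dz":-0.8,"wx":0,"wy":0,"wz":0},{"dx":0,"dy":0,"dz":-0.8,"wx":0,"wy":0,"wz":0},{"dx":0,"dy":0,"dz":-0.4,"wx":0,"wy":0,"wz":0},{"dx":0,"dy":0,"dz":0,"wx":0,"wy":0,"wz":0},{"dx":0,"dy":0,"dz":0,"wx":0,"wy":0,"wz":0}]'
python3 -m inch '[{"dx":-0.29,"dy":-0.9,"dz":0,"wx":0,"wy":0,"wz":0},{"dx":-0.29,"dy":-0.9,"dz":0,"wx":0,"wy":0,"wz":0},{"dx":-0.29,"dy":-0.9,"dz":0,"wx":0,"wy":0,"wz":0},{"dx":-0.29,"dy":-0.9,"dz":0,"wx":0,"wy":0,"wz":0},{"dx":-0.29,"dy":-0.9,"dz":0,"wx":0,"wy":0,"wz":0},{"dx":-0.29,"dy":-0.9,"dz":0,"wx":0,"wy":0,"wz":0},{"dx":-0.29,"dy":-0.9,"dz":0,"wx":0,"wy":0,"wz":0},{"dx":-0.29,"dy":-0.9,"dz":0,"wx":0,"wy":0,"wz":0},{"dx":-0.29,"dy":-0.9,"dz":0,"wx":0,"wy":0,"wz":0},{"dx":-0.29,"dy":-0.9,"dz":0,"wx":0,"wy":0,"wz":0}]'
python3 -m inch '[{"dx":-0.29,"dy":-0.9,"dz":0,"wx":0,"wy":0,"wz":0},{"dx":-0.29,"dy":-0.9,"dz":0,"wx":0,"wy":0,"wz":0},{"dx":0,"dy":0,"dz":0,"wx":0,"wy":0,"wz":0},{"dx":0,"dy":0,"dz":0,"wx":0,"wy":0,"wz":0},{"dx":0,"dy":0,"dz":0,"wx":0,"wy":0,"wz":0}]'
```

```text
time_s: 5.4
eef_pos: [0.5277, 0.3648, 0.1689]
tool_rot: [-0.001, 0.146, 0.989, -0.0]
wrist_force: [0.1, -0.4, -0.4]
finger_gap: 0.002
grasp_force: 0.0
time_s: 6.4
eef_pos: [0.5314, 0.1278, 0.1682]
tool_rot: [-0.002, 0.146, 0.989, -0.0]
wrist_force: [1.2, 0.5, 0.2]
finger_gap: 0.001
grasp_force: 0.0
time_s: 6.9
eef_pos: [0.5329, 0.0823, 0.1692]
tool_rot: [-0.001, 0.146, 0.989, 0.0]
wrist_force: [-0.6, -0.5, 0.4]
finger_gap: -0.0
grasp_force: 0.0
```

Run:
```python
from workcell import eyes
from h import *
s=eyes.read_camera('scene'); s0=pickle.load(open('scene.pkl','rb'))
f=lambda c:cv2.resize(c['color'][140:290,270:470,::-1],(400,300),interpolation=cv2.INTER_CUBIC)
cv2.imwrite('pics/p3.png',np.hstack([f(s0),f(s)]))
```

```text
(no output)
```

View pics/p3.png

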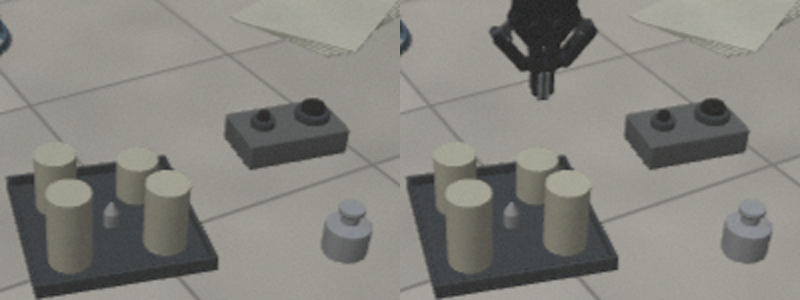

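The button is back up, and the fingers are straight above the short core, which stands at (537,160) in the right half.

```bash
python3 -m inch '[{"dx":-0.03,"dy":-0.13,"dz":0.5,"wx":0,"wy":0,"wz":0},{"dx":0,"dy":0,"dz":0.6,"wx":0,"wy":0,"wz":0},{"dx":0,"dy":0,"dz":0.6,"wx":0,"wy":0,"wz":0},{"dx":0,"dy":0,"dz":0.6,"wx":0,"wy":0,"wz":0},{"dx":0,"dy":0,"dz":0.4,"wx":0,"wy":0,"wz":0},{"dx":0,"dy":0,"dz":0.2,"wx":0,"wy":0,"wz":0},{"dx":0,"dy":0,"dz":0,"wx":0,"wy":0,"wz":0},{"dx":0,"dy":0,"dz":0,"wx":0,"wy":0,"wz":0},{"dx":0,"dy":0,"dz":0,"wx":0,"wy":0,"wz":0},{"dx":0,"dy":0,"dz":0,"wx":0,"wy":0,"wz":0}]'
for i in 1 2; do python3 -m inch '[{"dx":0,"dy":0,"dz":0,"wx":0,"wy":0,"wz":0},{"dx":0,"dy":0,"dz":0,"wx":0,"wy":0,"wz":0},{"dx":0,"dy":0,"dz":0,"wx":0,"wy":0,"wz":0},{"dx":0,"dy":0,"dz":0,"wx":0,"wy":0,"wz":0},{"dx":0,"dy":0,"dz":0,"wx":0,"wy":0,"wz":0},{"dx":0,"dy":0,"dz":0,"wx":0,"wy":0,"wz":0},{"dx":0,"dy":0,"dz":0,"wx":0,"wy":0,"wz":0},{"dx":0,"dy":0,"dz":0,"wx":0,"wy":0,"wz":0},{"dx":0,"dy":0,"dz":0,"wx":0,"wy":0,"wz":0},{"dx":0,"dy":0,"dz":0,"wx":0,"wy":0,"wz":0}]'; done
python3 -m inch '[{"dx":0,"dy":0,"dz":-0.4,"wx":0,"wy":0,"wz":0},{"dx":0,"dy":0,"dz":-0.8,"wx":0,"wy":0,"wz":0},{"dx":0,"dy":0,"dz":-0.8,"wx":0,"wy":0,"wz":0},{"dx":0,"dy":0,"dz":-0.8,"wx":0,"wy":0,"wz":0},{"dx":0,"dy":0,"dz":-0.8,"wx":0,"wy":0,"wz":0},{"dx":0,"dy":0,"dz":-0.8,"wx":0,"wy":0,"wz":0},{"dx":0,"dy":0,"dz":-0.4,"wx":0,"wy":0,"wz":0},{"dx":0,"dy":0,"dz":0,"wx":0,"wy":0,"wz":0},{"dx":0,"dy":0,"dz":0,"wx":0,"wy":0,"wz":0}]'
```

```text
time_s: 7.95
eef_pos: [0.5337, 0.0782, 0.0981]
tool_rot: [0.001, 0.146, 0.989, 0.0]
wrist_force: [-0.0, -0.6, 1.0]
finger_gap: 0.001
grasp_force: 0.0
time_s: 8.95
eef_pos: [0.5332, 0.0782, 0.0975]
tool_rot: [0.0, 0.146, 0.989, -0.0]
wrist_force: [-0.4, -0.6, 0.6]
finger_gap: -0.002
grasp_force: 0.0
time_s: 9.95
eef_pos: [0.5332, 0.0782, 0.0975]
tool_rot: [0.0, 0.146, 0.989, -0.0]
wrist_force: [-0.1, 0.3, 0.3]
finger_gap: 0.005
grasp_force: 0.0
time_s: 10.85
eef_pos: [0.5329, 0.0782, 0.2171]
tool_rot: [-0.0, 0.146, 0.989, -0.0]
wrist_force: [0.2, 0.1, -0.3]
finger_gap: 0.003
grasp_force: 0.0
```

```bash
for i in 1 2; do python3 -m inch '[{"dx":-0.257,"dy":-0.805,"dz":0,"wx":0,"wy":0,"wz":0},{"dx":-0.257,"dy":-0.805,"dz":0,"wx":0,"wy":0,"wz":0},{"dx":-0.257,"dy":-0.805,"dz":0,"wx":0,"wy":0,"wz":0},{"dx":-0.257,"dy":-0.805,"dz":0,"wx":0,"wy":0,"wz":0},{"dx":-0.257,"dy":-0.805,"dz":0,"wx":0,"wy":0,"wz":0},{"dx":-0.257,"dy":-0.805,"dz":0,"wx":0,"wy":0,"wz":0},{"dx":-0.257,"dy":-0.805,"dz":0,"wx":0,"wy":0,"wz":0},{"dx":-0.257,"dy":-0.805,"dz":0,"wx":0,"wy":0,"wz":0},{"dx":-0.257,"dy":-0.805,"dz":0,"wx":0,"wy":0,"wz":0},{"dx":-0.257,"dy":-0.805,"dz":0,"wx":0,"wy":0,"wz":0}]'; done
python3 -m inch '[{"dx":0,"dy":0,"dz":0,"wx":0,"wy":0,"wz":0},{"dx":0,"dy":0,"dz":0,"wx":0,"wy":0,"wz":0},{"dx":0,"dy":0,"dz":0,"wx":0,"wy":0,"wz":0}]'
```

```text
time_s: 11.85
eef_pos: [0.5356, -0.1336, 0.2158]
tool_rot: [-0.001, 0.146, 0.989, 0.0]
wrist_force: [-1.2, -0.9, 0.6]
finger_gap: -0.002
grasp_force: 0.0
time_s: 12.85
eef_pos: [0.5396, -0.346, 0.2173]
tool_rot: [-0.0, 0.146, 0.989, 0.0]
wrist_force: [0.3, 0.1, 0.1]
finger_gap: 0.002
grasp_force: 0.0
time_s: 13.15
eef_pos: [0.5397, -0.3437, 0.2173]
tool_rot: [-0.0, 0.146, 0.989, 0.0]
wrist_force: [-0.2, 0.1, 0.2]
finger_gap: -0.003
grasp_force: 0.0
```

```bash
python3 -m inch '[{"dx":0,"dy":0,"dz":0.4,"wx":0,"wy":0,"wz":0},{"dx":0,"dy":0,"dz":0.6,"wx":0,"wy":0,"wz":0},{"dx":0,"dy":0,"dz":0.7,"wx":0,"wy":0,"wz":0},{"dx":0,"dy":0,"dz":0.7,"wx":0,"wy":0,"wz":0},{"dx":0,"dy":0,"dz":0.7,"wx":0,"wy":0,"wz":0},{"dx":0,"dy":0,"dz":0.4,"wx":0,"wy":0,"wz":0},{"dx":0,"dy":0,"dz":0.3,"wx":0,"wy":0,"wz":0},{"dx":0,"dy":0,"dz":0,"wx":0,"wy":0,"wz":0},{"dx":0,"dy":0,"dz":0,"wx":0,"wy":0,"wz":0},{"dx":0,"dy":0,"dz":0,"wx":0,"wy":0,"wz":0}]'
for i in 1 2; do python3 -m inch '[{"dx":0,"dy":0,"dz":0,"wx":0,"wy":0,"wz":0},{"dx":0,"dy":0,"dz":0,"wx":0,"wy":0,"wz":0},{"dx":0,"dy":0,"dz":0,"wx":0,"wy":0,"wz":0},{"dx":0,"dy":0,"dz":0,"wx":0,"wy":0,"wz":0},{"dx":0,"dy":0,"dz":0,"wx":0,"wy":0,"wz":0},{"dx":0,"dy":0,"dz":0,"wx":0,"wy":0,"wz":0},{"dx":0,"dy":0,"dz":0,"wx":0,"wy":0,"wz":0},{"dx":0,"dy":0,"dz":0,"wx":0,"wy":0,"wz":0},{"dx":0,"dy":0,"dz":0,"wx":0,"wy":0,"wz":0},{"dx":0,"dy":0,"dz":0,"wx":0,"wy":0,"wz":0}]'; done
python3 - <<'E'
from workcell import eyes
from h import *
s=eyes.read_camera('scene')
cv2.imwrite('pics/p4.png',s['color'][:,:,::-1])
E
```

```text
time_s: 14.15
eef_pos: [0.5402, -0.3447, 0.1235]
tool_rot: [0.001, 0.146, 0.989, -0.001]
wrist_force: [0.3, 0.0, 0.1]
finger_gap: -0.002
grasp_force: 0.0
time_s: 15.15
eef_pos: [0.5396, -0.3443, 0.1225]
tool_rot: [-0.0, 0.146, 0.989, -0.0]
wrist_force: [0.6, -0.5, 0.7]
finger_gap: -0.0
grasp_force: 0.0
time_s: 16.15
eef_pos: [0.5397, -0.3443, 0.1225]
tool_rot: [0.0, 0.146, 0.989, -0.0]
wrist_force: [-0.6, 0.0, -0.0]
finger_gap: 0.005
grasp_force: 0.0
```

View pics/p4.png

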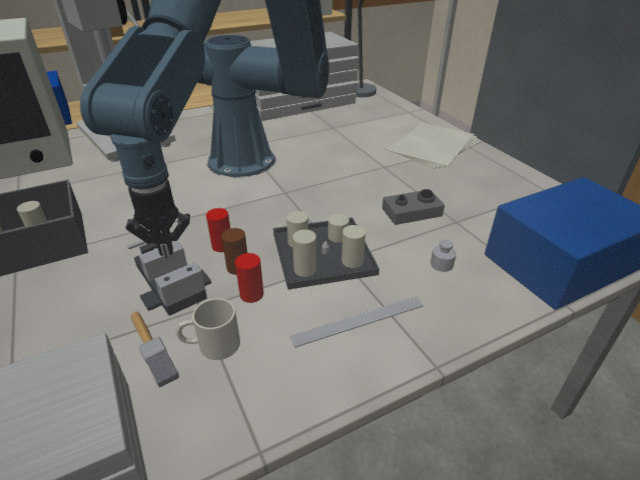

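The fingertips are above the gap at about (166,255), everything else stands where it was, and both buttons are up. I'll hand the job in.

```bash
python3 -c "
from workcell import arm
print(arm.sign_off())"
```

```text
the job is handed in; nothing more can be done
None
```

I pressed and released the larger button, then pointed for at least two seconds each at the shortest core and the vice gap, and handed the job in at about 16 s; the last picture shows nothing else moved, but the hand-in returned no verdict.

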